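# Load a circuit board into a sprung board holder

## Task

Mount the circuit board with the heat sink in the sprung board holder, components up: push one short edge into one sprung jaw, lower the other edge past the lip of the opposite jaw, and let the springs centre it, so that it hangs level in both grooves. Be gentle: do not ram a jaw against its stop or force an edge down on a lip, and leave the loupe, glue tube and pin jar where they stand.

Things in the scene. Friction and masses are not known exactly. Their poses are not given: they have to be found in the camera images.
- board: Dark green circuit board, 100 x 64 x 3 mm (own x, y, z), 0.11 to 0.18 kg, lying on the desk components up. Origin: centre of its underside; x along the 100 mm, z up. A finned heat sink stands in the middle. Other parts, up to 14 mm high, only near the corners (|x| 16 to 39 and |y| over 17 mm). Its short edges (x = +50, -50 mm) go into the jaws, either way round.
- heat_sink (a point): Centre of the top of the board's aluminium heat sink: 30 x 30 mm, 28 mm high, 31 mm above the board's underside. It takes the grip across either pair of sides; the board beside it along x and y is free for fingers. In the holder the jaws stand only 25 mm from its sides along x, so fingers placed there must open a little only. Axes as the board's.
- holder: Sprung board holder, fixed to the desk: dark cast foot 130 x 104 mm with a clamp head (to z = 48 mm), through it a cross bar of two rods along own x, 176 mm long, carrying two facing upright aluminium jaws, each pushed inward by springs. Origin: centre of the foot's underside; x along the bar, z up. A seated board's underside is at z = 68 to 69 mm.
- seat (a point): Middle of the holder at groove height (z = 70 mm). Both jaws are 56 mm wide along y, flat on top at z = 78 mm. Each has a V groove along y: 4 mm high at the floor, 9 mm at the mouth, 3.5 mm deep behind lips (z = 74.5 to 78 and 62 to 65.5 mm). At rest the floors are 47 mm either side of the bar's middle, so lips are 87 mm apart. Axes as the holder's.
- clamp_screw (a point): Black thumb screw (z = 36 mm) that clamps the bar; leave it. The bar's middle stands up to 8 mm either side of the holder's middle along x: not reported, to be felt. Each jaw gives way outward against 3 N + 0.9 N/mm for 12.2 mm, then is solid; one must go back about 10 mm for the board to pass the other's lip. Seated, each is about 3 mm back.
- loupe: Bystander: black folding loupe in its stand, 41 mm across, 38 mm high, beyond the holder and the board. Origin: centre of its underside.
- glue_tube: Bystander: cream glue tube with red cap, lying, 29 x 99 x 21 mm, near the front edge of the desk. Origin: underside, near its middle.
- pin_jar: Bystander: clear jar with white lid, 48 mm across, 46 mm high, at the right. Origin: centre of its underside.

How it is judged:
By the outcome, as a careful person would: the job done as asked, in the order asked, and still so for the second after the job is handed in, with the robot touching nothing.
It also fails if it takes over 61 s, if anything falls off the work surface, if the arm or the gripper's body presses on something with over 40 N, if the wrist force passes 120 N, or if a joint passes its speed limit or range.

## Robot

A 6-joint arm with a two-finger parallel gripper is mounted at the origin on a cart in front of the work surface, level with it; the furniture and walls round the work are solid. World frame = base frame: x ahead of the robot, y to its left, z up, the work surface at z = 0. Lengths are in m, angles in degrees, forces in N, time in s.
With the tool pointing down it reaches from about 0.3 to 0.75 m from the base axis. Payload 8.5 kg.
Tool frame: the origin (TCP) lies on the centre line of the jaws, within the pads' length; the fingertips stand 14 mm ahead of it and the grasp point (between the pads) lies 5 mm behind it; z points along the fingers, x is the direction in which the jaws open and shut, and the axes are right-handed (so a half turn about z gives the same grasp; the last joint's range is limited). The gripper opens to 85 mm and grips with 20 to 120 N. Pads are 22 mm wide; open, the fingers measure 114 mm over their backs; the gripper's body (76 mm by 85 mm) begins 54 mm behind the grasp point. The pads swing forward as they close: fully open they stand 13 mm farther back than shut.
Start: joints at [59.685, 21.807, 74.336, -0, 83.858, -12.336], TCP at [0.17, 0.523, 0.245] pointing down, gripper open.
Joint ranges: [-178.18, 178.18], [-50.72, 133.34], [12.68, 142.11], [-81.47, 261.47], [9.98, 163.14], [-165.26, 165.26]. Speed limits (degrees/s): [136.94, 136.94, 180, 180, 180, 180].

## Interface

Orientations are given as a 3x3 rotation matrix whose columns are the frame's x, y, z axes.
In Python, from rig import * gives the robot as it stands.
- The arm moves only by the shell command python3 -m crank 'ROWS' [FORCE]. ROWS is JSON, one flat list of numbers, 7 for each row, row after row: the turn, a rotation vector about the world's x, y, z in rad, then the shift along the world's x, y, z in m, then the opening in per cent of the stroke, from 0 (shut) to 100 (fully open). A call has 1 to 20 rows; each row shifts and turns the commanded pose from where the row before left it; what a row does not reach is not made up. A row lasts 1/10 s, in which the tool goes at most 50 mm and 8.59 degrees, less where a joint would pass 70% of its speed; a pose out of reach is approached as far as the arm can. A call is refused whole if a number of a shift passes 0.05 or a number of a turn 0.15, either way. A call with a gripper value outside its range is refused whole. The fingers move at their own pace and stop on an object; FORCE is the grip in N (left out, the last holds). Time passes only in rows, so rows that do not move let the fingers close. It gives the time, the measured TCP pose, the force and the opening at its end, in the units of the state.
- observe(): the state, without advancing time (a new reading comes with each control period).
- get_image(name): name is "scene" or "top"; returns a dict with "frame" (384x512x3 uint8, red, green, blue), "fov_y" (degrees; the focal length in pixels is half the picture's height over the tangent of half this angle, whatever the lens; pixels are square), "cx", "cy" (the principal point, pixels), "world_to_cam" (4x4, takes a point from world to camera coordinates). Camera axes: x right, y up, looking along -z (the intrinsics and any distortion apply to the point x, -y, -z); pixel columns grow to the right and rows downward; lengths in m; the calibration is good to about 2 mm. A picture is of the moment at which its call begins. There is no depth.
- close_job(): hands the job in, once; it reports no verdict.
The state is a dict: "time_s": time; "q": joint angles; "qvel": joint speeds; "joint_efforts": joint torques, N m; "position": TCP position; "tool_rot": TCP orientation; "ft_force": force on the tool from outside, world axes, zero at the start; "wrist_torque": the same for the moment, N m; "grip_width": finger opening in m.
Only numpy, scipy, OpenCV 4.12 (cv2) and the standard library are available. Lean on these libraries where they do the work, as an engineer would, in place of code of your own. Each camera call takes 0.05 s, during which the arm holds its last target. There are 200 camera calls.

## Working session

There is one attempt and no reset: what is moved stays moved. The work goes in short steps, Python scripts to look and compute and a shell command to move; the robot and the scene stay as the last step left them, time stands still between calls to the robot, and variables do not carry over. Pictures are saved under pics/ and viewed, about 8 in all and at most 12, crops included, and the job is handed in when it is done.

```bash
mkdir -p pics; ls; python3 - <<'E'
from rig import *
import cv2,numpy as np
s=observe(); print({k:np.round(v,3).tolist() for k,v in s.items()})
for n in("scene","top"):
    d=get_image(n); cv2.imwrite(f"pics/{n}0.png",d["frame"][:,:,::-1]); print(n,d["fov_y"],d["cx"],d["cy"],np.round(d["world_to_cam"],4).tolist(),[k for k in d])
E
```

```text
pics
{'time_s': 0.0, 'q': [59.684, 21.842, 74.385, -0.0, 83.856, -12.336], 'qvel': [0.037, -0.039, 0.062, -0.065, -0.002, 0.011], 'joint_efforts': [0.0, -44.847, -23.128, -0.0, 0.005, -0.0], 'position': [0.17, 0.523, 0.245], 'tool_rot': [[0.309, 0.951, -0.001], [0.951, -0.309, -0.001], [-0.001, -0.0, -1.0]], 'ft_force': [-0.305, -0.319, -0.981], 'wrist_torque': [-0.026, 0.006, 0.065], 'grip_width': 0.085}
scene 43.26024693109249 263.3413393185244 185.29313883000842 [[0.5133, -0.8582, 0.0072, -0.3774], [0.6007, 0.3652, 0.7112, -0.3057], [-0.613, -0.3608, 0.7029, -0.9464], [0.0, 0.0, 0.0, 1.0]] ['frame', 'fov_y', 'cx', 'cy', 'world_to_cam']
top 55.025015323157774 251.89301317636324 193.7899565287333 [[-0.0181, -0.9998, -0.0068, -0.1258], [0.9844, -0.019, 0.1747, -0.5416], [-0.1748, -0.0036, 0.9846, -0.8481], [0.0, 0.0, 0.0, 1.0]] ['frame', 'fov_y', 'cx', 'cy', 'world_to_cam']
```

View pics/scene0.png

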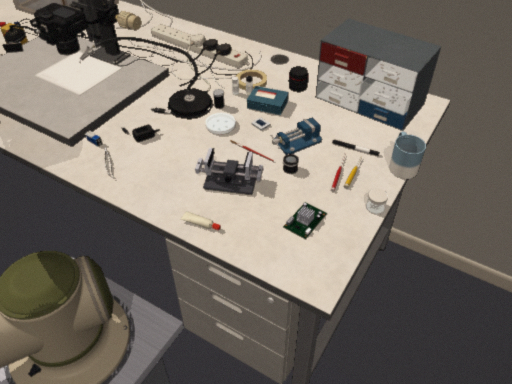

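View pics/top0.png

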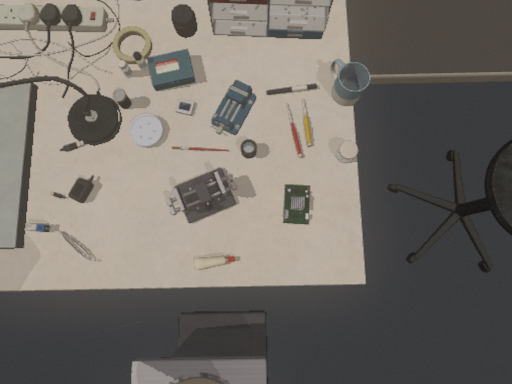

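The scene view shows the board at about (305,220) and the holder at (232,172). The top view shows the board at (297,204), the holder at (204,195), the loupe at (249,149), the glue tube at (215,261) and the jar at (347,151). Next I'll enlarge the board and holder in both views.

```bash
python3 - <<'E'
import cv2,numpy as np
t=cv2.imread("pics/top0.png"); s=cv2.imread("pics/scene0.png")
a=cv2.resize(t[160:240,160:320],None,fx=5,fy=5,interpolation=cv2.INTER_CUBIC)
cv2.imwrite("pics/topc.png",a)
b=cv2.resize(s[140:240,185:335],None,fx=5.3333,fy=5.3333,interpolation=cv2.INTER_CUBIC)
cv2.imwrite("pics/scenec.png",b)
E
```

```text
(no output)
```

View pics/topc.png

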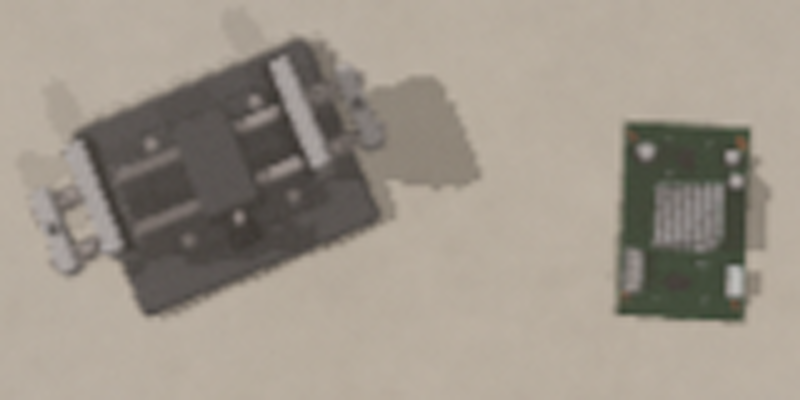

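View pics/scenec.png

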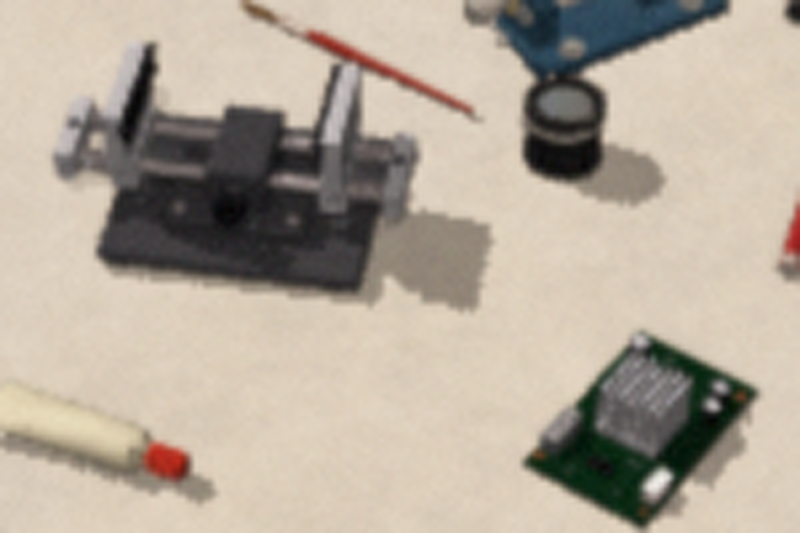

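```bash
cat > h.py <<'E'
import numpy as np,cv2
C={"scene":(43.26024693109249,263.3413393185244,185.29313883000842,[[0.5133,-0.8582,0.0072,-0.3774],[0.6007,0.3652,0.7112,-0.3057],[-0.613,-0.3608,0.7029,-0.9464]]),
"top":(55.025015323157774,251.89301317636324,193.7899565287333,[[-0.0181,-0.9998,-0.0068,-0.1258],[0.9844,-0.019,0.1747,-0.5416],[-0.1748,-0.0036,0.9846,-0.8481]])}
def w2p(n,P):
    f,cx,cy,M=C[n];M=np.array(M);f=192/np.tan(np.radians(f/2));p=M[:,:3]@np.asarray(P,float)+M[:,3]
    return np.array([cx+f*p[0]/-p[2],cy-f*p[1]/-p[2]])
def p2w(n,uv,z):
    f,cx,cy,M=C[n];M=np.array(M);f=192/np.tan(np.radians(f/2))
    d=M[:,:3].T@np.array([(uv[0]-cx)/f,-(uv[1]-cy)/f,-1]);o=-M[:,:3].T@M[:,3]
    return o+d*(z-o[2])/d[2]
def cr(n,u,v):
    return ((u+.5)/5+159.5,(v+.5)/5+159.5) if n=="top" else ((u+.5)/5.3333+184.5,(v+.5)/5.3333+139.5)
E
python3 - <<'E'
from h import *
def show(l,n,pts,z):
    W=np.array([p2w(n,cr(n,*p),z)[:2] for p in pts]);print(l,n,"mean",W.mean(0).round(4),(W*1000).round(1).tolist(),
     "len",np.linalg.norm(np.diff(W,axis=0),axis=1).round(4),"ang",np.degrees(np.arctan2(*np.diff(W,axis=0).T[::-1])).round(1))
show("board","top",[(625,122),(750,128),(744,320),(616,314)],.003)
show("board","scene",[(645,330),(758,392),(643,527),(525,463)],.003)
show("sink","top",[(657,182),(725,183),(719,248),(652,245)],.031)
for z in(.01,.014):show("foot","top",[(300,38),(382,215),(150,315),(78,132)],z)
show("jawR top","top",[(270,62),(290,54),(330,163),(312,170)],.078)
show("jawL top","top",[(68,145),(86,137),(126,246),(107,252)],.078)
show("jawR","scene",[(340,63),(362,70),(342,160),(320,152)],.078)
show("jawL","scene",[(133,42),(157,43),(137,115),(108,112)],.078)
show("clamp","top",[(178,128),(232,108),(253,190),(205,212)],.048)
show("loupe","top",[(445,-55)],.038);show("jar","top",[(935,-50)],.046)
E
```

```text
board top mean [ 0.5195 -0.248 ] [[570.8, -219.9], [566.5, -283.8], [468.2, -276.3], [472.4, -212.1]] len [0.064  0.0985 0.0643] ang [-93.9 175.6  86.2]
board scene mean [ 0.5184 -0.248 ] [[572.2, -220.9], [564.2, -283.5], [466.0, -274.8], [471.3, -212.7]] len [0.063  0.0986 0.0624] ang [-97.2 175.   85.2]
sink top mean [ 0.5181 -0.2471] [[534.6, -232.3], [533.5, -265.8], [501.2, -261.5], [503.3, -228.7]] len [0.0335 0.0326 0.0329] ang [-92.  172.4  86.3]
foot top mean [ 0.5465 -0.0173] [[616.6, -54.2], [524.0, -95.3], [475.6, 21.2], [569.6, 59.0]] len [0.1014 0.1262 0.1013] ang [-156.1  112.5   21.9]
foot top mean [ 0.5457 -0.0178] [[615.6, -54.5], [523.3, -95.5], [475.2, 20.6], [568.8, 58.1]] len [0.1009 0.1256 0.1009] ang [-156.1  112.5   21.9]
jawR top top mean [ 0.5634 -0.0605] [[587.9, -46.2], [591.6, -55.7], [538.7, -74.4], [535.5, -65.9]] len [0.0102 0.0561 0.009 ] ang [ -68.7 -160.6  110.6]
jawL top top mean [0.5257 0.035 ] [[549.7, 48.9], [553.3, 40.5], [501.2, 20.9], [498.5, 29.8]] len [0.0092 0.0557 0.0092] ang [ -66.4 -159.4  106.7]
jawR scene mean [ 0.5585 -0.062 ] [[587.0, -43.4], [588.1, -55.1], [529.7, -80.5], [529.0, -69.0]] len [0.0117 0.0638 0.0116] ang [ -84.5 -156.5   93.4]
jawL scene mean [0.5271 0.0346] [[548.2, 50.1], [553.6, 39.8], [506.0, 17.8], [500.7, 30.6]] len [0.0116 0.0524 0.0139] ang [ -62.3 -155.2  112.6]
clamp top mean [ 0.547  -0.0171] [[562.9, 2.0], [572.4, -24.3], [531.6, -34.7], [521.2, -11.5]] len [0.028  0.0421 0.0254] ang [ -70.2 -165.8  114. ]
loupe top mean [ 0.6561 -0.1297] [[656.1, -129.7]] len [] ang []
jar top mean [ 0.6461 -0.3728] [[646.1, -372.8]] len [] ang []
```

```bash
python3 -m crank '[0,0,0.012,0.017,-0.038,0,55, 0,0,0.012,0.017,-0.038,0,55, 0,0,0.012,0.017,-0.038,0,55, 0,0,0.012,0.017,-0.038,0,55, 0,0,0.012,0.017,-0.038,0,55, 0,0,0.012,0.017,-0.038,0,55, 0,0,0.012,0.017,-0.038,0,55, 0,0,0.012,0.017,-0.038,0,55, 0,0,0.012,0.017,-0.038,0,55, 0,0,0.012,0.017,-0.038,0,55, 0,0,0.012,0.018,-0.039,0,55, 0,0,0.012,0.018,-0.039,0,55, 0,0,0.012,0.018,-0.039,0,55, 0,0,0.012,0.018,-0.039,0,55, 0,0,0.012,0.018,-0.039,0,55, 0,0,0.012,0.018,-0.039,0,55, 0,0,0.012,0.018,-0.039,0,55, 0,0,0.012,0.018,-0.039,0,55, 0,0,0.012,0.018,-0.039,0,55, 0,0,0.012,0.017,-0.039,0,55]' 60; python3 -m crank '[0,0,0,0,0,0,55, 0,0,0,0,0,0,55]'
```

```text
time_s: 2.1
position: [0.5191, -0.2486, 0.2449]
tool_rot: [[0.073, 0.997, -0.001], [0.997, -0.073, 0.001], [0.0, -0.001, -1.0]]
ft_force: [1.5, -0.2, 0.3]
grip_width: 0.0472
time_s: 2.3
position: [0.5186, -0.2472, 0.2444]
tool_rot: [[0.075, 0.997, -0.001], [0.997, -0.075, 0.001], [0.001, -0.001, -1.0]]
ft_force: [0.1, 0.6, -0.4]
grip_width: 0.0473
```

```bash
python3 -m crank '[0,0,0,0,0,-0.035,55, 0,0,0,0,0,-0.04,55, 0,0,0,0,0,-0.04,55, 0,0,0,0,0,-0.04,55, 0,0,0,0,0,-0.03,55, 0,0,0,0,0,-0.015,55, 0,0,0,0,0,-0.01,55, 0,0,0,0,0,-0.004,55, 0,0,0,0,0,-0.004,55, 0,0,0,0,0,-0.003,55, 0,0,0,0,0,0,55, 0,0,0,0,0,0,55]'
python3 - <<'E'
from rig import *
import cv2
a=get_image("scene")["frame"][180:250,255:355,::-1];b=get_image("top")["frame"][165:245,245:355,::-1]
cv2.imwrite("pics/g1.png",cv2.hconcat([cv2.resize(a,(400,280),interpolation=2),cv2.resize(b,(385,280),interpolation=2)]))
E
```

```text
time_s: 3.5
position: [0.5189, -0.247, 0.0247]
tool_rot: [[0.074, 0.997, 0.001], [0.997, -0.074, -0.0], [-0.0, 0.001, -1.0]]
ft_force: [0.4, -0.3, 0.0]
grip_width: 0.047
```

View pics/g1.png

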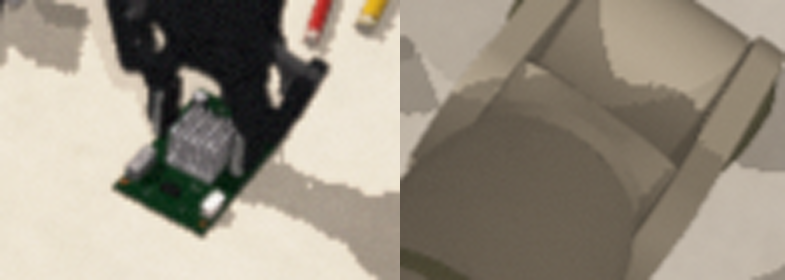

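The fingers straddle the sink (left half, about (160,110) and (240,150)) and clear the parts. I'll lower the last 5 mm and close.

```bash
python3 -m crank '[0,0,0,0,0,-0.0025,55, 0,0,0,0,0,-0.0025,55, 0,0,0,0,0,0,40, 0,0,0,0,0,0,20, 0,0,0,0,0,0,0, 0,0,0,0,0,0,0, 0,0,0,0,0,0,0, 0,0,0,0,0,0,0, 0,0,0,0,0,0,0]' 70;  python3 -m crank '[0,0,0,0,0,0.005,0, 0,0,0,0,0,0.02,0, 0,0,0,0,0,0.03,0, 0,0,0,0,0,0.04,0, 0,0,0,0,0,0.04,0, 0,0,0,0,0,0.015,0, 0,0,0,0,0,0,0, 0,0,0,0,0,0,0]'
python3 - <<'E'
from rig import *
import cv2
a=get_image("scene")["frame"][110:230,255:375,::-1]
cv2.imwrite("pics/g2.png",cv2.resize(a,(480,480),interpolation=2))
E
```

```text
time_s: 4.5
position: [0.5188, -0.2469, 0.0193]
tool_rot: [[0.074, 0.997, -0.0], [0.997, -0.074, 0.0], [0.0, -0.0, -1.0]]
ft_force: [-0.2, -0.1, -0.6]
grip_width: 0.0288
time_s: 5.3
position: [0.5183, -0.2466, 0.1685]
tool_rot: [[0.074, 0.997, -0.001], [0.997, -0.074, 0.001], [0.001, -0.001, -1.0]]
ft_force: [-0.7, 0.5, -0.7]
grip_width: 0.0288
```

View pics/g2.png

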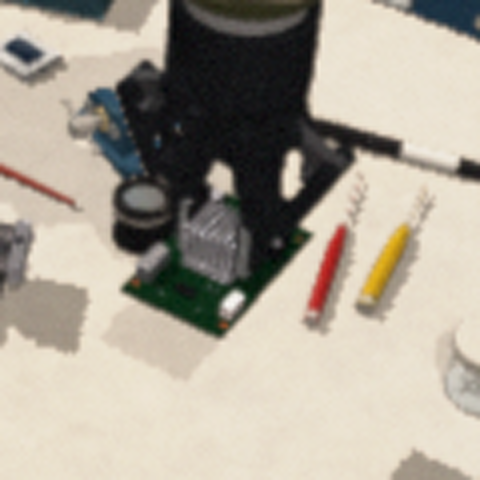

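The board is held level and square between the pads, with corners at crop pixels (122,290), (220,337) and (312,235). I'll check those against the tool pose, then carry it over the holder, turning -64° and tilting 12°.

```bash
python3 - <<'E'
from h import *
T=np.array([.5183,-.2466,.1685]);u=np.array([.997,-.074,0]);n=np.array([.074,.997,0])
for sx,sy in((-1,1),(-1,-1),(1,-1)):
    P=T+.05*sx*u+.032*sy*n+[0,0,-.0164]; print(((w2p("scene",P)-[254.5,109.5])*4).round(0))
obs=[(122,290),(220,337),(312,235)]
W=np.array([p2w("scene",(a/4+254.5,b/4+109.5),.1521) for a,b in obs]);print(((W-T)@np.array([u,n]).T*1000).round(1))
E
python3 -m crank '[0,0,-0.07,0.0018,0.0142,0,0, 0,0,-0.07,0.0018,0.0142,0,0, 0,0,-0.07,0.0018,0.0142,0,0, 0,0,-0.07,0.0018,0.0142,0,0, 0,0,-0.07,0.0018,0.0142,0,0, 0,0,-0.07,0.0018,0.0142,0,0, 0,0,-0.07,0.0018,0.0142,0,0, 0,0,-0.07,0.0018,0.0142,0,0, 0,0,-0.07,0.0018,0.0142,0,0, 0,0,-0.07,0.0018,0.0142,0,0, 0,0,-0.07,0.0018,0.0142,0,0, 0,0,-0.07,0.0018,0.0142,0,0, 0,0,-0.07,0.0018,0.0142,0,0, 0,0,-0.07,0.0018,0.0142,0,0, 0,0,-0.07,0.0018,0.0142,0,0, 0,0,-0.07,0.0018,0.0142,0,0, 0,0,0,0,0,0,0, 0,0,0,0,0,0,0]'; python3 -m crank '[-0.05,-0.02,0,0,0,0,0, -0.05,-0.02,0,0,0,0,0, -0.05,-0.02,0,0,0,0,0, -0.044,-0.018,0,0,0,0,0, 0,0,0,0,0,0,0, 0,0,0,0,0,0,0]'
```

```text
[121. 288.]
[222. 337.]
[314. 233.]
[[-50.9  30.6]
 [-50.5 -31.2]
 [ 47.8 -31.6]]
time_s: 7.15
position: [0.5472, -0.0198, 0.1683]
tool_rot: [[0.929, 0.37, -0.002], [0.37, -0.929, 0.0], [-0.002, -0.001, -1.0]]
ft_force: [-1.3, -0.6, -1.6]
grip_width: 0.0288
time_s: 7.75
position: [0.5475, -0.0201, 0.169]
tool_rot: [[0.93, 0.361, 0.076], [0.369, -0.91, -0.192], [0.0, 0.206, -0.979]]
ft_force: [0.2, 0.1, -1.3]
grip_width: 0.029
```

```bash
python3 -m crank '[0,0,0,0,0,-0.02,0, 0,0,0,0,0,-0.02,0, 0,0,0,0,0,-0.012,0, 0,0,0,0,0,-0.008,0, 0,0,0,0,0,-0.006,0, 0,0,0,0,0,-0.005,0, 0,0,0,0,0,0,0, 0,0,0,0,0,0,0]'
python3 - <<'E'
from rig import *
import cv2
a=get_image("scene")["frame"][130:210,180:300,::-1]
cv2.imwrite("pics/e1.png",cv2.resize(a,(780,520),interpolation=2))
E
```

```text
time_s: 8.55
position: [0.5478, -0.0197, 0.0987]
tool_rot: [[0.93, 0.36, 0.078], [0.368, -0.91, -0.193], [0.002, 0.208, -0.978]]
ft_force: [0.2, 0.2, -1.1]
grip_width: 0.0289
```

View pics/e1.png

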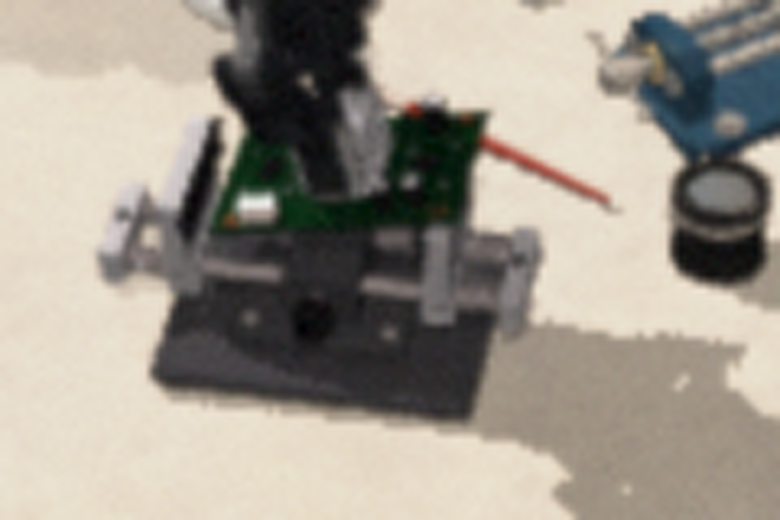

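The tilted board's left edge (crop 215–245, 130–230) faces the left jaw's black groove face at (205,180) without touching, and the right edge is above the right jaw. I'll move toward the left jaw and feel for contact.

```bash
python3 -m crank '[0,0,0,0,0,-0.0008,0, 0,0,0,-0.0007,0.0019,0,0, 0,0,0,-0.0007,0.0019,0,0, 0,0,0,-0.0007,0.0019,0,0, 0,0,0,0,0,0,0]'; for i in 1 2 3; do python3 -m crank '[0,0,0,-0.0004,0.0009,0,0, 0,0,0,0,0,0,0]'|grep -E 'pos|ft'; done
```

```text
time_s: 9.1
position: [0.5454, -0.0136, 0.0976]
tool_rot: [[0.93, 0.36, 0.077], [0.369, -0.909, -0.193], [0.001, 0.208, -0.978]]
ft_force: [0.3, 0.3, -0.1]
grip_width: 0.0288
position: [0.545, -0.013, 0.0975]
ft_force: [0.5, -1.0, -1.4]
position: [0.5446, -0.0121, 0.0975]
ft_force: [0.3, 0.0, -0.1]
position: [0.5442, -0.0112, 0.0975]
ft_force: [-0.3, -0.0, -1.9]
```

```bash
for i in 1 2 3; do python3 -m crank '[0,0,0,-0.0004,0.0009,0,0, 0,0,0,0,0,0,0]'|grep -E 'pos|ft'; done
```

```text
position: [0.5438, -0.0103, 0.0975]
ft_force: [-0.7, -0.3, -0.7]
position: [0.5434, -0.0094, 0.0975]
ft_force: [-0.0, -0.3, -1.4]
position: [0.5433, -0.0088, 0.0976]
ft_force: [1.8, -3.2, -2.6]
```

```bash
for i in 1 2 3 4; do python3 -m crank '[0,0,0,-0.0004,0.0009,0,0, 0,0,0,-0.0003,0.0009,0,0, 0,0,0,0,0,0,0]'|grep -E 'pos|ft'; done
python3 - <<'E'
from rig import *
import cv2
a=get_image("scene")["frame"][130:210,180:300,::-1]
cv2.imwrite("pics/e2.png",cv2.resize(a,(780,520),interpolation=2))
E
```

```text
position: [0.5425, -0.007, 0.0977]
ft_force: [2.3, -5.4, -2.2]
position: [0.5419, -0.0053, 0.0977]
ft_force: [2.3, -7.0, -1.9]
position: [0.5413, -0.0038, 0.0978]
ft_force: [2.6, -7.5, -1.4]
position: [0.5407, -0.0022, 0.0978]
ft_force: [2.3, -8.2, -1.6]
```

View pics/e2.png

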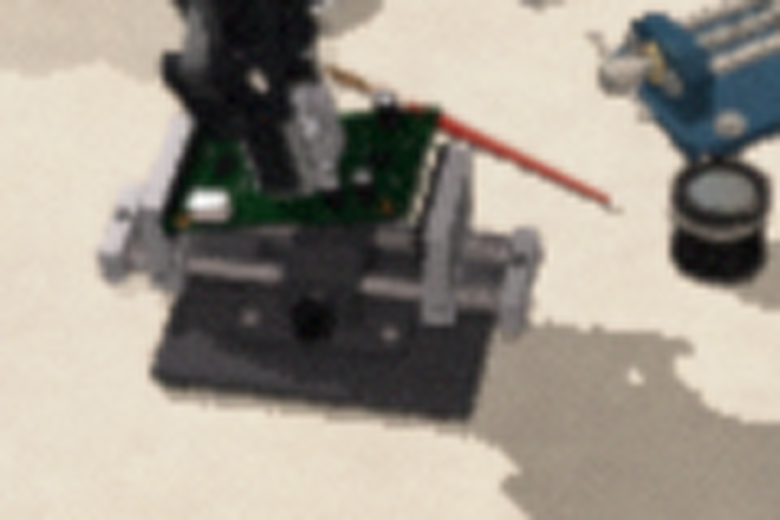

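The jaw has gone back with the board edge in it. The strip moved from crop x≈205 to 175, and the right edge of the board now appears inside the right jaw at (435,110). I'll measure the jaw travel from the image and compare it with the force.

```bash
python3 - <<'E'
from h import *
a=cv2.imread("pics/e1.png",0);b=cv2.imread("pics/e2.png",0)
for (x0,y0,x1,y1) in((165,125,200,285),(160,210,205,290),(170,130,215,190)):
    t=a[y0:y1,x0:x1];r=cv2.matchTemplate(b[y0-20:y1+20,x0-60:x1+30],t,cv2.TM_CCOEFF_NORMED);_,m,_,l=cv2.minMaxLoc(r);print(l[0]-60,l[1]-20,round(m,3))
e=np.array([.3697,-.9291,0]);M=np.array([.544,-.013,.07])
p=w2p("scene",M-.05*e);q=w2p("scene",M-.06*e);print("crop px per 10mm",(q-p)*6.5)
E
```

```text
-18 -2 0.994
-17 -3 0.952
-19 2 0.994
crop px per 10mm [-24.90081476  -2.83141757]
```

```bash
for i in 1 2 3; do python3 -m crank '[0,0,0,-0.0004,0.0010,0,0, 0,0,0,0,0,0,0]'|grep -E 'pos|ft'; done;python3 -m crank '[0,0,0,0,0,0,0,0,0,0,0,0,0,0]'
python3 - <<'E'
from h import *
from rig import *
f=get_image("scene")["frame"][130:210,180:300,::-1];cv2.imwrite("pics/e3.png",cv2.resize(f,(780,520),interpolation=2))
a=cv2.imread("pics/e1.png",0);b=cv2.imread("pics/e3.png",0)
for (x0,y0,x1,y1) in((165,125,200,285),(160,210,205,290),(170,130,215,190)):
    t=a[y0:y1,x0:x1];r=cv2.matchTemplate(b[y0-20:y1+20,x0-60:x1+30],t,cv2.TM_CCOEFF_NORMED);_,m,_,l=cv2.minMaxLoc(r);print(l[0]-60,l[1]-20,round(m,3))
E
```

```text
position: [0.5404, -0.0014, 0.0978]
ft_force: [3.3, -8.8, -2.6]
position: [0.5401, -0.0005, 0.0979]
ft_force: [1.9, -10.7, -1.4]
position: [0.5397, 0.0004, 0.0979]
ft_force: [3.0, -11.6, -1.9]
time_s: 12.35
position: [0.5397, 0.0003, 0.0979]
tool_rot: [[0.93, 0.36, 0.079], [0.369, -0.909, -0.195], [0.001, 0.21, -0.978]]
ft_force: [1.8, -10.8, -2.1]
grip_width: 0.0287
-25 -2 0.994
-24 -3 0.945
-26 2 0.993
```

View pics/e3.png

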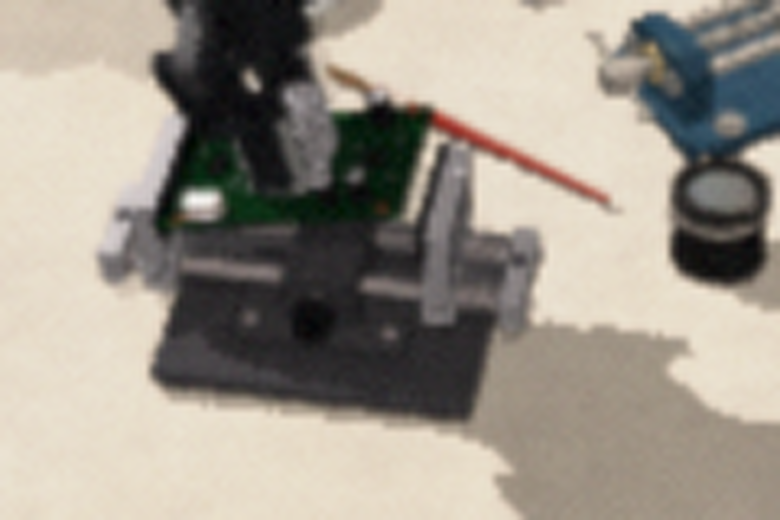

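Jaw travel is about 10 mm by image, position and force alike. The right edge is clear inside the right jaw's lip, at (405,220) against (425,230). I'll rotate down about the left edge while easing 0.5 mm further in.

```bash
python3 -m crank '[0.033,0.013,0,0.0002,-0.0006,-0.0016,0, 0.033,0.013,0,0.0003,-0.0007,-0.0017,0, 0,0,0,0,0,0,0]'; python3 -m crank '[0.032,0.013,0,0.0003,-0.0008,-0.0017,0, 0,0,0,0,0,0,0]'
python3 - <<'E'
from h import *
from rig import *
f=get_image("scene")["frame"][130:210,180:300,::-1];cv2.imwrite("pics/e4.png",cv2.resize(f,(780,520),interpolation=2))
a=cv2.imread("pics/e1.png",0);b=cv2.imread("pics/e4.png",0)
for (x0,y0,x1,y1) in((165,125,200,285),(170,130,215,190)):
    t=a[y0:y1,x0:x1];r=cv2.matchTemplate(b[y0-20:y1+20,x0-60:x1+30],t,cv2.TM_CCOEFF_NORMED);_,m,_,l=cv2.minMaxLoc(r);print(l[0]-60,l[1]-20,round(m,3))
E
```

```text
time_s: 12.7
position: [0.5405, -0.0016, 0.0945]
tool_rot: [[0.93, 0.364, 0.053], [0.368, -0.921, -0.13], [0.002, 0.14, -0.99]]
ft_force: [2.3, -11.3, -0.6]
grip_width: 0.029
time_s: 12.9
position: [0.5408, -0.0024, 0.0928]
tool_rot: [[0.93, 0.366, 0.04], [0.368, -0.925, -0.098], [0.002, 0.106, -0.994]]
ft_force: [3.3, -10.6, -1.5]
grip_width: 0.0285
-24 -2 0.992
-26 5 0.994
```

```bash
python3 -m crank '[0,0,0,-0.0003,0.0008,0,0, 0,0,0,0,0,0,0]'|grep -E 'pos|ft'; python3 -m crank '[0.032,0.013,0,0.0003,-0.0007,-0.0017,0, 0,0,0,0,0,0,0]'
python3 - <<'E'
from h import *
from rig import *
f=get_image("scene")["frame"][130:210,180:300,::-1];cv2.imwrite("pics/e5.png",cv2.resize(f,(780,520),interpolation=2))
a=cv2.imread("pics/e1.png",0);b=cv2.imread("pics/e5.png",0)
for (x0,y0,x1,y1) in((165,125,200,285),(170,130,215,190),(425,230,450,320)):
    t=a[y0:y1,x0:x1];r=cv2.matchTemplate(b[y0-20:y1+20,x0-60:x1+30],t,cv2.TM_CCOEFF_NORMED);_,m,_,l=cv2.minMaxLoc(r);print(l[0]-60,l[1]-20,round(m,3))
E
```

```text
position: [0.5404, -0.0013, 0.0929]
ft_force: [2.6, -11.9, -1.2]
time_s: 13.35
position: [0.5408, -0.0023, 0.0911]
tool_rot: [[0.93, 0.367, 0.028], [0.368, -0.927, -0.066], [0.001, 0.072, -0.997]]
ft_force: [2.9, -11.7, -0.9]
grip_width: 0.0291
-26 -3 0.995
-32 15 0.995
0 0 0.926
```

View pics/e5.png

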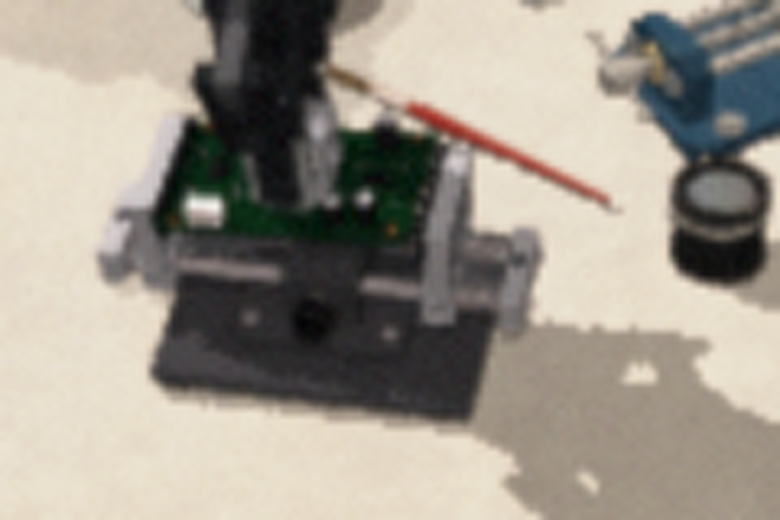

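The right edge is now beside the right jaw's lip (crop about (420,220)) with no vertical force, and the left edge is still in its groove. I'll continue down to level.

```bash
for i in 1 2 3 ; do python3 -m crank '[0.016,0.0065,0,0.0001,-0.0003,-0.0008,0, 0,0,0,0,0,0,0]'|grep -E 'pos|ft|tool'; done
```

```text
position: [0.5409, -0.0025, 0.0903]
tool_rot: [[0.93, 0.368, 0.021], [0.368, -0.928, -0.051], [0.001, 0.055, -0.998]]
ft_force: [2.0, -11.8, -1.9]
position: [0.541, -0.0029, 0.0895]
tool_rot: [[0.93, 0.368, 0.015], [0.368, -0.929, -0.035], [0.001, 0.038, -0.999]]
ft_force: [3.2, -11.3, -1.2]
position: [0.5412, -0.0032, 0.0887]
tool_rot: [[0.93, 0.368, 0.009], [0.368, -0.93, -0.019], [0.001, 0.021, -1.0]]
ft_force: [1.7, -11.6, -1.8]
```

```bash
python3 -m crank '[0.016,0.0065,0,0.0002,-0.0005,-0.0009,0, 0.003,0.001,0,0,0,0,0, 0,0,0,0,0,0,0]'|grep -E 'pos|ft|tool';python3 -m crank '[0,0,0,0.0004,-0.0010,0,0, 0,0,0,0.0004,-0.0010,0,0, 0,0,0,0,0,0,0]'|grep -E 'pos|ft|tool'; python3 -m crank '[0,0,0,0.0004,-0.0010,0,0, 0,0,0,0.0004,-0.0010,0,0, 0,0,0,0,0,0,0]'|grep -E 'pos|ft|tool';python3 -m crank '[0,0,0,0.0004,-0.0009,0,0, 0,0,0,0,0,0,0]'|grep -E 'pos|ft|tool';
```

```text
position: [0.5414, -0.0036, 0.0878]
tool_rot: [[0.93, 0.368, 0.001], [0.368, -0.93, -0.0], [0.001, 0.001, -1.0]]
ft_force: [3.4, -12.3, -2.8]
position: [0.542, -0.0053, 0.0877]
tool_rot: [[0.93, 0.368, 0.001], [0.368, -0.93, 0.0], [0.001, 0.0, -1.0]]
ft_force: [2.6, -10.9, -3.0]
position: [0.5427, -0.007, 0.0876]
tool_rot: [[0.93, 0.368, 0.001], [0.368, -0.93, 0.001], [0.001, -0.0, -1.0]]
ft_force: [1.7, -9.2, -3.5]
position: [0.5429, -0.0076, 0.0876]
tool_rot: [[0.93, 0.368, 0.0], [0.368, -0.93, 0.001], [0.001, -0.001, -1.0]]
ft_force: [1.2, -7.2, -3.6]
```

```bash
for i in 1 2 3; do python3 -m crank '[0,0,0,0.0004,-0.0009,0,0, 0,0,0,0,0,0,0]'|grep -E 'pos|ft'; done
```

```text
position: [0.543, -0.008, 0.0876]
ft_force: [0.7, -4.3, -2.2]
position: [0.5433, -0.0086, 0.0875]
ft_force: [1.0, -4.7, -0.7]
position: [0.5435, -0.0093, 0.0875]
ft_force: [1.4, -3.0, -1.4]
```

```bash
for i in 1 2; do python3 -m crank '[0,0,0,0.0004,-0.0009,0,0, 0,0,0,0,0,0,0]'|grep -E 'pos|ft'; done
python3 - <<'E'
from h import *
from rig import *
f=get_image("scene")["frame"][130:210,180:300,::-1];cv2.imwrite("pics/e6.png",cv2.resize(f,(780,520),interpolation=2))
a=cv2.imread("pics/e1.png",0);b=cv2.imread("pics/e6.png",0)
for (x0,y0,x1,y1) in((165,125,200,285),(425,230,450,320)):
    t=a[y0:y1,x0:x1];r=cv2.matchTemplate(b[y0-20:y1+20,x0-60:x1+30],t,cv2.TM_CCOEFF_NORMED);_,m,_,l=cv2.minMaxLoc(r);print(l[0]-60,l[1]-20,round(m,3))
E
```

```text
position: [0.5438, -0.01, 0.0875]
ft_force: [0.2, -0.8, -1.6]
position: [0.5442, -0.0109, 0.0875]
ft_force: [-0.1, 1.3, -1.0]
-7 0 0.996
7 2 0.79
```

View pics/e6.png

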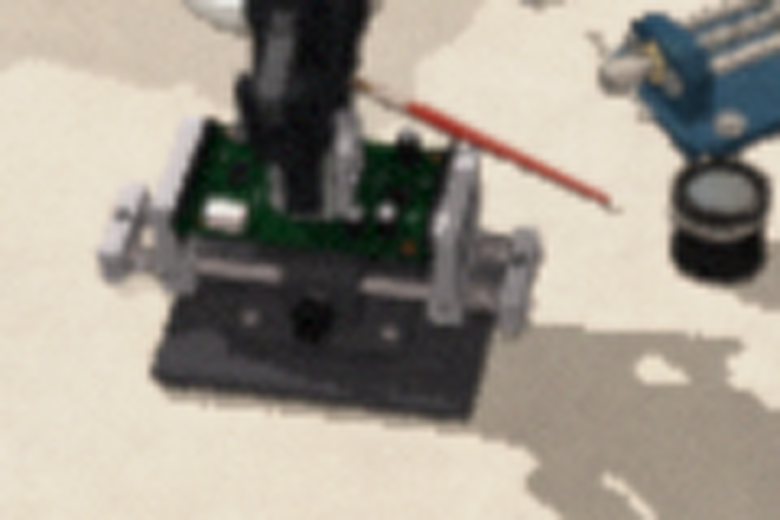

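Both jaws stand about 3 mm back (-7 and +7 crop px), the net force is near zero, and the board is level between them. I'll release and retreat straight up.

```bash
python3 -m crank '[0,0,0,0,0,0,36, 0,0,0,0,0,0,40, 0,0,0,0,0,0,50, 0,0,0,0,0,0,55, 0,0,0,0,0,0,55, 0,0,0,0,0,0,55]'|grep -E 'pos|ft|grip'; python3 -m crank '[0,0,0,0,0,0.005,55, 0,0,0,0,0,0.01,55, 0,0,0,0,0,0.02,55, 0,0,0,0,0,0.03,55, 0,0,0,0,0,0.04,55, 0,0,0,-0.02,0,0.04,55, 0,0,0,-0.04,0.03,0.02,55, 0,0,0,-0.04,0.04,0,55, 0,0,0,-0.04,0.04,0,55, 0,0,0,-0.03,0.04,0,55, 0,0,0,-0.02,0.04,0,55, 0,0,0,0,0.04,0,55, 0,0,0,0,0.04,0,55, 0,0,0,0,0,0,55, 0,0,0,0,0,0,55]'
python3 - <<'E'
from h import *
from rig import *
f=get_image("scene")["frame"][:,:,::-1];g=get_image("top")["frame"][:,:,::-1]
cv2.imwrite("pics/f1.png",cv2.vconcat([cv2.resize(f[135:205,170:330],(800,350),interpolation=2),cv2.resize(g[155:205,160:320],(800,250),interpolation=2)]))
E
```

```text
position: [0.5444, -0.0112, 0.0875]
ft_force: [0.7, -0.6, 0.1]
grip_width: 0.0472
time_s: 18.25
position: [0.3662, 0.2478, 0.2516]
tool_rot: [[0.929, 0.37, -0.001], [0.37, -0.929, 0.003], [0.001, -0.003, -1.0]]
ft_force: [-0.4, -0.5, -0.0]
grip_width: 0.047
```

View pics/f1.png

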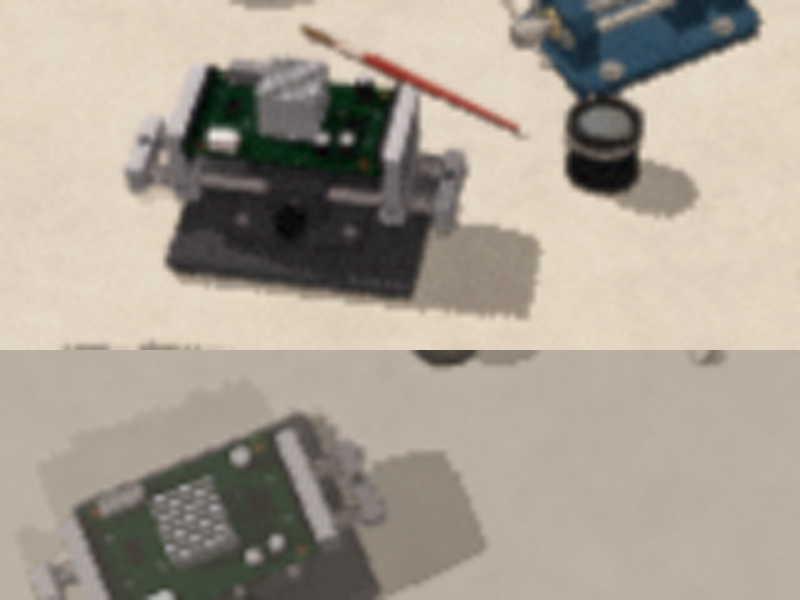

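The board hangs level in both grooves, with the jaws symmetric about it, the robot clear, and the loupe where it stood. I'm handing in the job.

```bash
python3 - <<'E'
from h import *
from rig import *
g=get_image("top")["frame"];f=get_image("scene")["frame"];a=cv2.imread("pics/top0.png")[:,:,::-1];b=cv2.imread("pics/scene0.png")[:,:,::-1]
for n,x,y,w,A,B in(("loupe",235,135,28,a,g),("glue",190,250,48,a,g),("jar",333,137,28,a,g),("jar scene",362,185,30,b,f)):
    print(n,np.abs(A[y:y+28,x:x+w].astype(int)-B[y:y+28,x:x+w]).mean().round(1))
close_job()
E
```

```text
loupe 2.0
glue 24.4
jar 2.2
jar scene 5.6
the job is handed in; nothing more can be done
```

```bash
python3 - <<'E'
from h import *
try:
    from rig import *
    for n,(x0,y0,x1,y1),q in(("scene",(212,220,223,232),"cap"),("scene",(180,212,223,230),"tube"),("top",(228,254,238,266),"cap")):
        B=get_image(n)["frame"].astype(int);A=cv2.imread(f"pics/{n}0.png")[:,:,::-1].astype(int)
        for I in(A,B):
            m=(I[...,0]-I[...,1]>60)[y0-8:y1+8,x0-8:x1+8];ys,xs=np.nonzero(m);print(n,q,"red centroid",xs.mean().round(2) if len(xs) else None,ys.mean().round(2) if len(xs) else None,len(xs),"bright",I[y0:y1,x0:x1].mean().round(1))
except Exception as ex: print(ex)
E
```

```text
the job is handed in; nothing more can be done
```

The board is mounted in the sprung holder, components up, and the job is handed in at about 18 s of the 61 s allowed.

- **Insertion:** I gripped the board by its heat sink with 70 N, turned it -64° and tilted it 12°. I pushed its lower edge into the left jaw until that jaw had gone back about 10.5 mm; its stop is at 12.2 mm. I then lowered the other edge past the right jaw's lip. The largest push I read was about 13 N, with almost no vertical force at the lip.
- **Seating:** I moved the board back until the sideways force was near zero, then released it and retreated straight up.
- **Last checks:** Before release, both jaws stood about 3 mm back by image matching. The image match on the right jaw was the weaker one (0.79). The tool pose put the underside at about 68.1 mm, inside the 68 to 69 mm range. After release, both cameras showed the board level between the jaws and the robot clear of it.
- **Bystanders:** The loupe and pin jar looked unchanged in the final image comparison. The glue tube's patch in the top view did differ (mean 24 grey levels, against about 2 for the other two). I put this down to the parked arm or its shadow, because the gripper's path never went low near the tube. I could not confirm that, because the rig no longer gave images after hand-in.

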